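# Clamp the green board in its test stand

## Task

Clamp the green circuit board in its test stand: turn the knob of the clamp above it clockwise until the orange pad just touches the board, then give it another eighth of a turn (45 degrees) and let go. Leave the other clamp, the one over the blue board, as it is.

Things in the scene. Friction and masses are not known exactly. Their poses are not given: they have to be found in the camera images.
- green_grip (a point): Grip point on the upright axis of the green board's clamp knob, 117-120 mm above the desk. Knob: yellow bar 46 long (point x) x 14 thick (point y) x 36 mm high, from 20 below to 16 above this point, black stripe at its +x end, on a 40 mm disc. It turns in place; the point turns with it. 30 mm below is the top of a grey arm 32 wide, running 76 mm back to a post. z up. A twin stand holds a blue board.
- green_knob (a joint): Angle of that knob, rad: grows as it turns clockwise seen from above, 0 backed off, stop at 2.2. Its quick thread drives the screw down 10 mm per rad. The pad touches after 0.1 to 0.7 rad from the start, so the whole job fits in one grasp of under 1.5 rad. Stiff (0.12 N m free, up to 0.25 N m when pressing); stays where it is left.
- green_pad (a joint): How far the board has pushed the orange spring pad (18 mm across, under the screw, above the black chip amid the 80 x 56 mm green board) up into the screw, in m: 0 while it hangs free; from the touch on it grows 10 mm per rad of knob, 0.00785 for an eighth of a turn. Spring 0.8 N per mm.
- blue_mark (a point): Outer end of the black stripe on top of the twin knob over the blue board, 21 mm off that knob's axis. To be left alone.

How it is judged:
By the outcome, as a careful person would: the job done as asked, in the order asked, and still so for the second after the job is handed in, with the robot touching nothing.
It also fails if it takes over 38 s, if anything falls off the work surface, if the arm or the gripper's body presses on something with over 40 N, if the wrist force passes 120 N, or if a joint passes its speed limit or range.

## Robot

A 6-joint arm with a two-finger parallel gripper is mounted at the origin on the work surface. World frame = base frame: x ahead of the robot, y to its left, z up, the work surface at z = 0. Lengths are in m, angles in rad, forces in N, time in s.
With the tool pointing down it reaches from about 0.325 to 0.9 m from the base axis. Payload 3.5 kg.
Tool frame: the origin (TCP) lies at the very end of the fingers, on their centre line; the grasp point (between the pads) lies r.grip_depth behind it (r.grip_depth is the distance from the TCP to the grasp point, in m); z points along the fingers, y is the direction in which the jaws open and shut (so a half turn about z gives the same grasp; the last joint's range is limited). The gripper opens to 85 mm and grips with 20 to 120 N. Pads are 22 mm wide; open, the fingers measure 114 mm over their backs; the gripper's body (76 mm by 85 mm) begins 54 mm behind the grasp point. The pads swing forward as they close: fully open they stand 13 mm farther back than shut.
Start: joints at [-1.273, 0.276, -0.026, 1.268, 0, 1.467], TCP at [0.244, -0.575, 0.231] pointing down, gripper open.
Joint ranges: [-3.12, 3.12], [-0.85, 1.88], [-1.08, 1.24], [-1.95, 2.15], [-1.57, 1.53], [-3.14, 3.14]. Speed limits (rad/s): [2.57, 2.57, 3.14, 3.14, 3.14, 3.14].

## Interface

Orientations are given as a rotation vector (axis times angle).
In Python, from bench import r gives the robot as it stands. The module is installed in compiled form; this text tells all that it offers.
- The arm moves only by the tool apply_moves, never from a script. Its argument "steps" is a list that holds one entry, the list of rows, each a list of 7 numbers: the shift along the tool's x, y, z as a fraction of full scale, then the turn, a rotation vector about the tool's x, y, z as a fraction of full scale, then the opening, from 0 (shut) to 1 (fully open). A call has 1 to 5 rows; each row is the pose to reach, as a shift and turn from the pose measured when the call began, along the tool's axes at that moment; what a row does not reach only later rows make up. Full scale, the value 1, is 0.3 m for a shift and pi/2 rad for a turn. A row lasts 1/8 s, in which the tool goes at most 62.5 mm and 10.7 degrees, less where a joint would pass 70% of its speed; a pose out of reach is approached as far as the arm can. A call with a number of a shift or a turn outside -1 to 1 is refused whole. A call with a gripper value outside its range is refused whole. The fingers move at their own pace and stop on an object; "squeeze" is the grip in N (left out, the last holds). Time passes only in rows, so rows that repeat a pose let the fingers close. It gives the time, the measured TCP pose, the force and the opening at its end, in the units of the state.
- r.get_obs(): the state, without advancing time (a new reading comes with each control period).
- r.read_camera(name): name is "scene" or "top" or "wrist"; returns a dict with "img" (480x640x3 uint8, blue, green, red), "vfov" (degrees; the focal length in pixels is half the picture's height over the tangent of half this angle, whatever the lens; pixels are square), "cx", "cy" (the principal point, pixels), "extrinsics" (4x4, takes a point from world to camera coordinates). Camera axes: x right, y down, z forward; pixel columns grow to the right and rows downward; lengths in m; the calibration is good to about 2 mm. A picture is of the moment at which its call begins. There is no depth.
- r.close_job(): hands the job in, once; it reports no verdict.
Trained networks look in the newest picture that a camera, given by its name, has taken for a name from the list of things; names that differ only in an ending like _2 or _b are one class to them, and where a whole thing is asked for, a point or a joint stands for the part that bears it (a point fixed in the world has none). Each returns a list of dicts, best first, with "confidence" (0 to 1); they miss things now and then, are a little off and sometimes report something else, mostly with a low value. They report only what shows in the picture. A call takes as long as a camera call.
- r.cut_out(camera, target): "pixels" (480x640 bool, what is visible of it).
- r.tip_of(camera, target): "centre" ([x, y, z] in m, in world coordinates, good to about 4 mm: a listed point, or the origin of a listed thing).
The state is a dict: "t": time; "qpos": joint angles; "qvel": joint speeds; "joint_efforts": joint torques, N m; "position": TCP position; "tool_rot": TCP orientation; "force": force on the tool from outside, world axes, zero at the start; "moment": the same for the moment, N m; "finger_gap": opening from 0.0 (shut) to 1.0 (fully open).
Only numpy, scipy, OpenCV 4.12 (cv2) and the standard library are available. Lean on these libraries where they do the work, as an engineer would, in place of code of your own. Each camera call takes 0.05 s, during which the arm holds its last target.

## Working session

There is one attempt and no reset: what is moved stays moved. The work goes in short steps, Python scripts to look and compute and a tool call to move; the robot and the scene stay as the last step left them, time stands still between calls to the robot, and variables do not carry over. Pictures are saved under pics/ and viewed, and the job is handed in when it is done.

Besides the shell and the picture viewer there is one more tool, called after "Request:" as name(argument=value, ...), one argument or row to a line, values as JSON. apply_moves: Moves the arm, as the interface text tells. Shift numbers are shares of 0.3 m and turn numbers shares of pi/2 rad, none past 1 either way. Its arguments: {"type":"object","properties":{"steps":{"type":"array"},"squeeze":{"type":"number"}},"required":["steps"]}

```bash
mkdir -p pics; cat > h.py <<'E'
from bench import r
import numpy as np, cv2
from scipy.spatial.transform import Rotation as R
def cam(n,fn=None):
    c=r.read_camera(n)
    if fn: cv2.imwrite('pics/'+fn,c['img'])
    c['f']=240/np.tan(np.radians(c['vfov']/2))
    return c
def proj(c,p):
    E=c['extrinsics'];q=E[:3,:3]@np.array(p)+E[:3,3]
    return np.array([c['cx']+c['f']*q[0]/q[2],c['cy']+c['f']*q[1]/q[2]])
def ray(c,uv,z):
    E=c['extrinsics'];Rm=E[:3,:3];o=-Rm.T@E[:3,3]
    d=Rm.T@np.array([(uv[0]-c['cx'])/c['f'],(uv[1]-c['cy'])/c['f'],1])
    return o+d*(z-o[2])/d[2]
E
python3 - <<'E'
from h import *
np.set_printoptions(precision=4,suppress=True)
o=r.get_obs();print(o['t'],o['position'],o['tool_rot'],o['finger_gap'],r.grip_depth,o['force'])
for n in ['scene','top','wrist']:
    c=cam(n,n+'0.png');print(n,c['f'],-c['extrinsics'][:3,:3].T@c['extrinsics'][:3,3])
    for t in ['green_grip','blue_mark']:
        print(t,[(x['confidence'],np.round(x['centre'],4)) for x in r.tip_of(n,t)])
print(r.get_obs()['t'])
E
```

```text
0.0 [ 0.2436 -0.5747  0.2301] [-3.0765 -0.6248  0.0003] 0.9981738620130688 0.0187 [ 0.5028 -0.5412 -0.6748]
scene 457.6296846212877 [ 0.8454 -0.2325  0.6748]
green_grip [(0.96, array([ 0.5035, -0.1306,  0.1215]))]
blue_mark [(0.7, array([0.4987, 0.1308, 0.1311]))]
top 592.6508750066998 [ 0.4969 -0.0107  0.8667]
green_grip [(0.68, array([ 0.5029, -0.1344,  0.1228]))]
blue_mark [(0.62, array([0.4984, 0.133 , 0.1345]))]
wrist 379.24824289865086 [ 0.3193 -0.5438  0.3723]
green_grip []
blue_mark []
0.45
```

View pics/scene0.png

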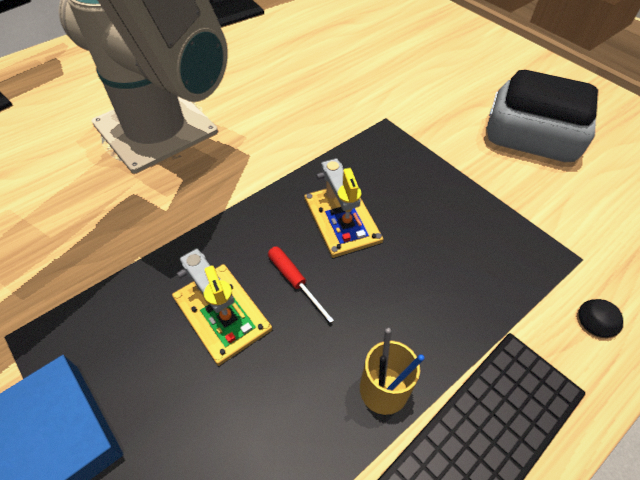

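View pics/top0.png

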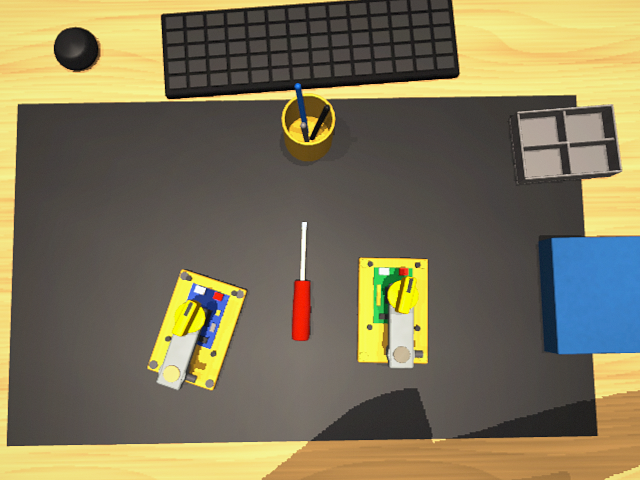

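The scene and top views agree. The green clamp's knob is at about (403,293) in top and (217,285) in scene. Its arm runs toward the robot, and the bar points roughly ahead, tilted a little. I'll zoom in to get the bar's axis and stripe.

```bash
python3 - <<'E'
from h import *
a=cv2.imread('pics/top0.png')[250:370,345:445]
b=cv2.imread('pics/scene0.png')[235:365,165:275]
cv2.imwrite('pics/z0.png',np.hstack([cv2.resize(a,(400,480),interpolation=cv2.INTER_CUBIC),cv2.resize(b,(400,480),interpolation=cv2.INTER_CUBIC)]))
c=cam('top')
m=r.cut_out('top','green_grip')
for x in m[:2]:
    p=x['pixels'];print(x['confidence'],p.sum(),np.argwhere(p).mean(0)[::-1],np.argwhere(p).min(0),np.argwhere(p).max(0))
img=c['img'].copy()
hsv=cv2.cvtColor(img,cv2.COLOR_BGR2HSV)
np.set_printoptions(linewidth=200)
print(hsv[270:318,385:422:1,2][::2])
for u in [(403,293)]: print(ray(c,u,.134))
E
```

```text
0.95 818 [403.48777506 294.00611247] [276 388] [312 418]
[[250 250 252 242 188 195 205 207 211 184 112 116 120  99 125 184 197 196 192 230 252 252 251 191 208 204 201 215 244 251 248 248 248 248 248 248 249]
 [250 251 252 249 229 207 208 213 181 111 115 119 121 100 124 187 201 197 194 232 253 252 251 193 210 205 201 214 244 251 248 248 248 248 248 248 248]
 [246 248 247 241 210 137 140 141 132 113 118 119 120  98 114 169 185 182 206 248 255 255 255 197 209 206 203 215 245 251 248 248 248 248 248 248 248]
 [216 182 110 115 115 117 114 117 116 118 117 117 117 112 113 113 111 114 112 144 164 148 188 209 164 158 187 217 243 252 249 248 248 248 248 248 248]
 [132 116 119 119 120 119 119 118 119 118 118 119 116 116 117 118 110  97 115 107 191 253 255 241 173 159 166 159 215 248 241 239 248 248 248 248 248]
 [119 120 118 120 119 118 118 121 118 116 115 112 101 107 155 189 130 108 111 125 219 253 255 242 113  81  82  84 208 255 249 249 248 248 248 248 248]
 [120 119 119 121 122 121 120 116 107 153 241 254 253 254 255 241 114 107 104 187 250 253 255 241  80  83  81 167 249 252 237 225 250 249
[... 1919 characters left out ...]
 250 235 212 233 193 191 237 250 249 248 248 248 248 248]
 [ 87  89  82  61 116 171 189 203 204 172 108 115 107 205 255 255 252 251 251 251 251 251 248 250 240 201 205 189 189 237 250 248 248 248 248 248 248]
 [ 90  91  85  62 119 172 188 204 201 201 194 182 167 166 167 191 229 250 253 252 251 252 250 238 197 205 203 188 190 237 250 248 249 248 248 248 248]
 [ 35  37  41  51 117 182 216 229 225 224 214 196 195 195 192 190 198 216 211 215 217 223 228 222 223 222 220 204 195 236 250 249 248 248 248 248 248]
 [ 31  31  33  51 117 187 220 229 226 225 225 225 224 224 224 223 223 222 222 221 223 223 223 222 223 223 221 204 195 237 250 248 248 248 248 248 248]]
[ 0.50548442 -0.12958891  0.134     ]
```

View pics/z0.png

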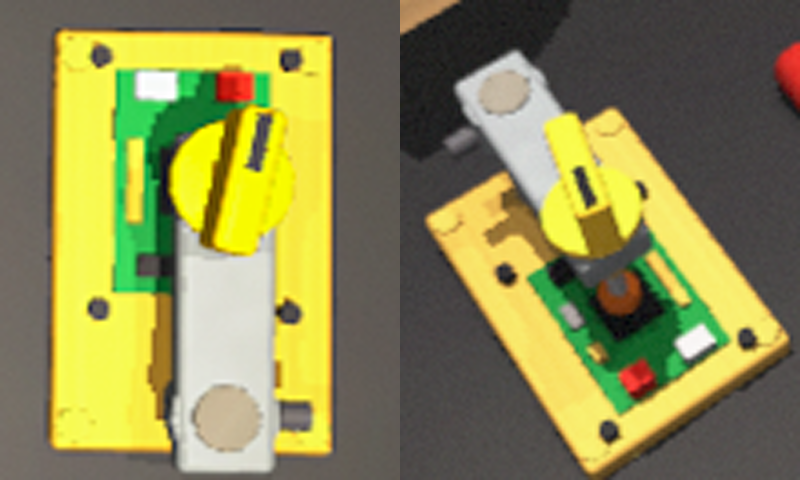

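```bash
cat >> h.py <<'E'
def yaw(o): 
    M=R.from_rotvec(o['tool_rot']).as_matrix();return np.arctan2(M[1,0],M[0,0])
def goto(o,pos,yw):
    """shift (m->frac) and turn (frac) for a tool-down pose"""
    M=R.from_rotvec(o['tool_rot']).as_matrix()
    T=np.array([[np.cos(yw),np.sin(yw),0],[np.sin(yw),-np.cos(yw),0],[0,0,-1]])
    s=M.T@(np.array(pos)-o['position'])/.3
    t=R.from_matrix(M.T@T).as_rotvec()/(np.pi/2)
    return np.round(s,4),np.round(t,4)
def st():
    o=r.get_obs();print('t',o['t'],'p',np.round(o['position'],4),'yaw',round(np.degrees(yaw(o)),2),'F',np.round(o['force'],2),'M',np.round(o['moment'],3),'gap',round(o['finger_gap'],3),'q',np.round(o['qpos'],3));return o
E
python3 - <<'E'
from h import *
o=st()
c=cam('top')
for a,b in [((385+25.5,278),(385+19,310)),((385+19.5,278),(385+13.3,306)),((385+31,280),(385+24.7,308))]:
    A=ray(c,a,.1345);B=ray(c,b,.1345);d=A-B;print(A,B,np.degrees(np.arctan2(d[1],d[0])))
print(ray(c,(406.6,295),.1345))
p=np.array([.503,-.131,.22])
print(goto(o,p,np.radians(167)))
M=R.from_rotvec(o['tool_rot']).as_matrix();print(M)
E
```

```text
t 0.55 p [ 0.2439 -0.5755  0.2313] yaw 22.97 F [-0.39  0.88 -0.29] M [0.028 0.015 0.031] gap 0.999 q [-1.273  0.276 -0.026  1.268  0.     1.467]
[ 0.52376121 -0.13938506  0.1345    ] [ 0.48466422 -0.13003781  0.1345    ] -13.44579332392398
[ 0.52389079 -0.13197849  0.1345    ] [ 0.48966881 -0.1231991   0.1345    ] -14.388507708552943
[ 0.52117787 -0.14608642  0.1345    ] [ 0.4869816  -0.13712126  0.1345    ] -14.690502042475591
[ 0.50294861 -0.13385684  0.1345    ]
(array([ 1.3734, -1.0271,  0.0378]), array([ 0.    ,  0.    , -1.6004]))
[[ 9.20742361e-01  3.90171120e-01  4.79868714e-05]
 [ 3.90171120e-01 -9.20742362e-01  3.84564933e-06]
 [ 4.56840066e-05  1.51822391e-05 -9.99999999e-01]]
```

Request:
apply_moves(
  steps=[
    [[0.17, -0.13, -0.1, 0, 0, -0.11, 1], [0.34, -0.26, -0.13, 0, 0, -0.22, 1], [0.51, -0.38, -0.13, 0, 0, -0.33, 1], [0.68, -0.51, -0.13, 0, 0, -0.44, 1], [0.85, -0.64, -0.13, 0, 0, -0.55, 1]],
  ],
)

```text
t: 1.23
position: [0.3979, -0.3094, 0.2707]
tool_rot: [2.528, 1.863, 0.001]
force: [1.6, 0.0, 0.2]
finger_gap: 0.997
```

```bash
python3 - <<'E'
from h import *
o=st()
print(goto(o,[.503,-.1335,.24],np.radians(165.8)))
E
```

```text
t 1.225 p [ 0.3979 -0.3094  0.2707] yaw 72.77 F [1.57 0.01 0.23] M [-0.013 -0.049 -0.01 ] gap 0.997 q [-0.789  0.041 -0.222  1.307  0.     1.082]
(array([0.6638, 0.1609, 0.1024]), array([ 4.0000e-04,  9.0000e-04, -1.0337e+00]))
```

Request:
apply_moves(
  steps=[
    [[0.17, 0.04, 0, 0, 0, -0.11, 1], [0.34, 0.08, 0, 0, 0, -0.22, 1], [0.5, 0.12, 0, 0, 0, -0.33, 1], [0.664, 0.161, 0.05, 0, 0, -0.44, 1], [0.664, 0.161, 0.05, 0, 0, -0.55, 1]],
  ],
)

```text
t: 1.85
position: [0.5036, -0.1303, 0.2547]
tool_rot: [-1.502, -2.759, -0.0]
force: [0.4, 0.3, 0.2]
finger_gap: 0.999
```

```bash
python3 - <<'E'
from h import *
o=st()
print(goto(o,[.503,-.1335,.23],np.radians(165.8)))
E
```

```text
t 1.85 p [ 0.5036 -0.1303  0.2547] yaw 122.89 F [0.39 0.32 0.23] M [-0.073 -0.002  0.001] gap 0.999 q [-0.378  0.079 -0.215  1.277  0.     0.619]
(array([-0.0079, -0.0075,  0.0822]), array([ 1.000e-04, -3.000e-04, -4.768e-01]))
```

Request:
apply_moves(
  steps=[
    [[-0.008, -0.008, 0, 0, 0, -0.11, 1], [-0.008, -0.008, 0, 0, 0, -0.22, 1], [-0.008, -0.008, 0, 0, 0, -0.33, 1], [-0.008, -0.008, 0, 0, 0, -0.44, 1], [-0.008, -0.008, 0, 0, 0, -0.477, 1]],
  ],
)

```text
t: 2.48
position: [0.5029, -0.1336, 0.2548]
tool_rot: [-0.384, -3.118, -0.001]
force: [-0.1, 0.3, -0.2]
finger_gap: 0.999
```

```bash
python3 - <<'E'
from h import *
o=st()
c=cam('wrist','w1.png');print([(x['confidence'],np.round(x['centre'],4)) for x in r.tip_of('wrist','green_grip')])
s=cam('scene','s1.png')
print([(x['confidence'],np.round(x['centre'],4)) for x in r.tip_of('scene','green_grip')])
b=s['img'][235:365,165:275]
cv2.imwrite('pics/z1.png',cv2.resize(b,(500,590),interpolation=cv2.INTER_CUBIC))
E
```

```text
t 2.475 p [ 0.5029 -0.1336  0.2548] yaw 165.97 F [-0.05  0.31 -0.24] M [ 0.073  0.002 -0.028] gap 0.999 q [-0.384  0.079 -0.215  1.277  0.    -0.139]
[]
[(0.92, array([ 0.5039, -0.1313,  0.12  ]))]
```

View pics/w1.png

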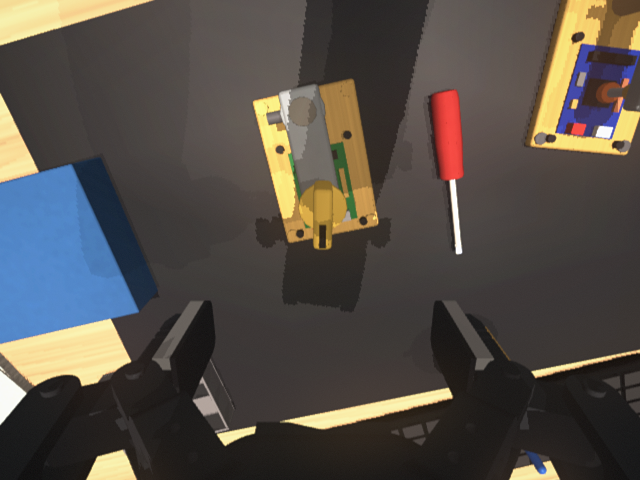

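View pics/z1.png

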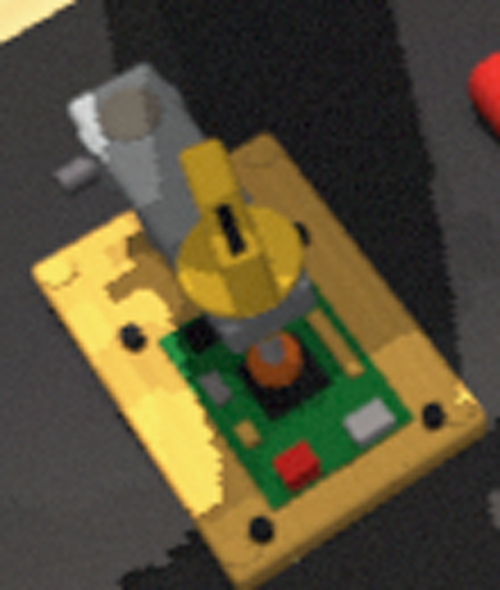

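The wrist view shows the bar upright at about (322,232) with the stripe at its lower end, lined up between the fingers. Next I'll overlay a projected bar model in the three views to check position and yaw.

```bash
cat > ov.py <<'E'
from h import *
def bar(P,yw):
    c,s=np.cos(yw),np.sin(yw);ps=[]
    for z in(.016,-.02):
        for a,b in((1,1),(1,-1),(-1,-1),(-1,1)):
            x,y=.023*a,.007*b;ps.append([P[0]+c*x-s*y,P[1]+s*x+c*y,P[2]+z])
    return ps
def ov(c,P,yw,box,k):
    x0,y0,x1,y1=box
    im=cv2.resize(c['img'][y0:y1,x0:x1],None,fx=k,fy=k,interpolation=cv2.INTER_CUBIC)
    q=[(proj(c,p)-[x0,y0]+.5)*k-.5 for p in bar(P,yw)]
    for i in range(4):
        for u,v in((i,(i+1)%4),):
            cv2.line(im,tuple(np.int32(q[u])),tuple(np.int32(q[v])),(255,0,255),1)
    return im
E
python3 - <<'E'
from ov import *
P=[.503,-.1335,.1185];y=np.radians(-14.2)
cs={n:cam(n) for n in('wrist','scene')}
t=cam('top');t['img']=cv2.imread('pics/top0.png')
a=ov(cs['wrist'],P,y,(290,170,360,260),5);b=ov(cs['scene'],P,y,(190,255,240,320),6);d=ov(t,P,y,(380,265,425,320),6)
h=450
cv2.imwrite('pics/ov1.png',np.hstack([cv2.copyMakeBorder(i[:h],0,h-min(h,i.shape[0]),0,0,cv2.BORDER_CONSTANT)[:,:260 if i.shape[1]<300 else 350] for i in(a,b[:, :],d)])[:, :800])
E
```

```text
(no output)
```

View pics/ov1.png

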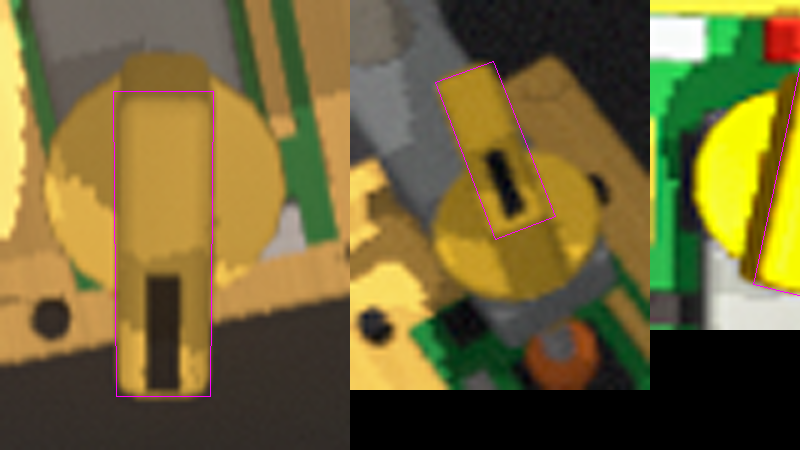

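The model fits in every view. Going down with the jaws open.

Request:
apply_moves(
  steps=[
    [[0, 0, 0.16, 0, 0, 0, 1], [0, 0, 0.32, 0, 0, 0, 1], [0, 0, 0.44, 0, 0, 0, 1], [0, 0, 0.506, 0, 0, 0, 1], [0, 0, 0.506, 0, 0, 0, 1]],
  ],
)

```text
t: 3.45
position: [0.5011, -0.1329, 0.1011]
tool_rot: [-0.389, -3.113, -0.002]
force: [0.3, 0.7, 0.6]
finger_gap: 1.0
```

```bash
python3 - <<'E'
from h import *
st()
s=cam('scene');w=cam('wrist')
b=s['img'][215:365,155:275]
cv2.imwrite('pics/z2.png',np.hstack([cv2.resize(b,(384,480),interpolation=cv2.INTER_CUBIC),cv2.resize(w['img'],(416,312)).repeat(1,0)[:480] if 0 else cv2.copyMakeBorder(cv2.resize(w['img'],(416,312)),0,168,0,0,cv2.BORDER_CONSTANT)]))
E
```

```text
t 3.45 p [ 0.5011 -0.1329  0.1011] yaw 165.77 F [0.31 0.68 0.58] M [0.003 0.037 0.038] gap 1.0 q [-0.384  0.2   -0.419  0.957  0.    -0.136]
```

View pics/z2.png

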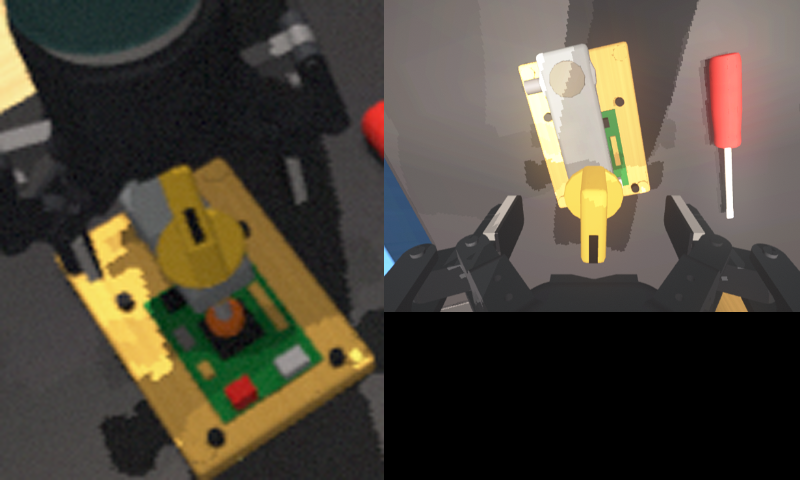

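The bar at wrist (594,215) sits centred between the open pads, and nothing is touching. I'll correct by 2 mm and close.

Request:
apply_moves(
  steps=[
    [[-0.0065, 0, -0.006, 0, 0, 0, 1], [-0.0065, 0, -0.006, 0, 0, 0, 0.5], [-0.0065, 0, -0.006, 0, 0, 0, 0.1], [-0.0065, 0, -0.006, 0, 0, 0, 0], [-0.0065, 0, -0.006, 0, 0, 0, 0]],
  ],
  squeeze=60,
)

```text
t: 4.18
position: [0.5052, -0.1343, 0.1054]
tool_rot: [0.389, 3.117, 0.0]
force: [-1.8, 0.4, 11.3]
finger_gap: 0.155
```

```bash
python3 - <<'E'
from h import *
st()
E
```

```text
t 4.175 p [ 0.5052 -0.1343  0.1054] yaw 165.77 F [-1.82  0.37 11.29] M [0.114 0.423 0.022] gap 0.155 q [-0.384  0.199 -0.41   0.962  0.    -0.135]
```

Request:
apply_moves(
  steps=[
    [[0, 0, 0, 0, 0, 0, 0], [0, 0, 0, 0, 0, 0, 0]],
  ],
)

```text
t: 4.42
position: [0.5052, -0.1343, 0.1055]
tool_rot: [0.389, 3.117, 0.0]
force: [-0.5, -0.5, 1.8]
finger_gap: 0.153
```

```bash
python3 - <<'E'
from h import *
st()
s=cam('scene');w=cam('wrist')
b=s['img'][215:365,155:275]
cv2.imwrite('pics/z3.png',np.hstack([cv2.resize(b,(384,480),interpolation=cv2.INTER_CUBIC),cv2.copyMakeBorder(cv2.resize(w['img'],(416,312)),0,168,0,0,cv2.BORDER_CONSTANT)]))
for i in range(3): cam('wrist');st()
E
```

```text
t 4.425 p [ 0.5052 -0.1343  0.1055] yaw 165.77 F [-0.52 -0.55  1.77] M [0.043 0.085 0.021] gap 0.153 q [-0.384  0.199 -0.41   0.962  0.    -0.135]
t 4.575 p [ 0.5051 -0.1343  0.1054] yaw 165.77 F [-1.12  1.26  1.73] M [0.037 0.101 0.013] gap 0.157 q [-0.384  0.199 -0.41   0.962  0.    -0.135]
t 4.625 p [ 0.5052 -0.1343  0.1055] yaw 165.77 F [-0.89 -0.25  2.53] M [ 0.01   0.161 -0.027] gap 0.158 q [-0.384  0.199 -0.41   0.962  0.    -0.135]
t 4.675 p [ 0.5052 -0.1343  0.1055] yaw 165.77 F [-0.92 -0.46  2.15] M [ 0.045  0.131 -0.006] gap 0.152 q [-0.384  0.199 -0.41   0.962  0.    -0.135]
```

View pics/z3.png

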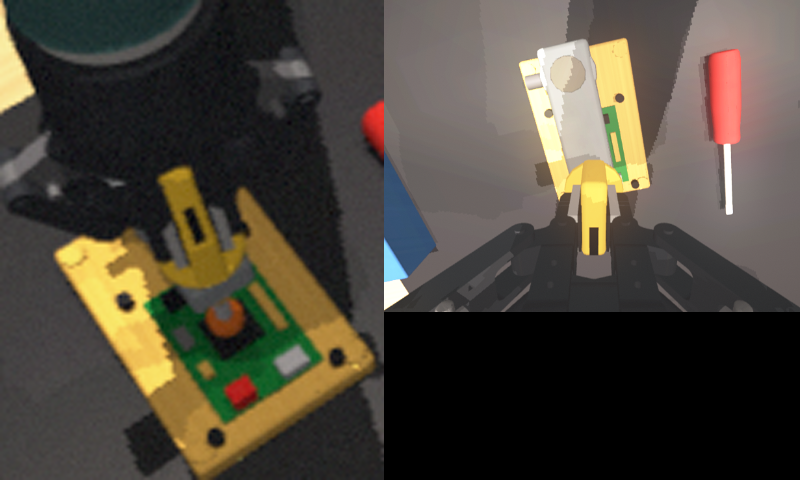

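The bar is gripped (gap 13 mm), and the orange pad at crop (225,318) stays visible in the scene camera. I'll turn in small steps and log the yaw, moment and pad image position, so the touch shows up as a kink.

```bash
cat > meas.py <<'E'
from h import *
import json,sys,os
o=st(); S=0
N=4
for i in range(N): S=S+cam('scene')['img'].astype(float)
S/=N; k=len(os.listdir('log')) if os.path.isdir('log') else os.makedirs('log') or 0
c=S[290:335,205:250]; np.save(f'log/{k:03d}.npy',c)
b,g,rr=c[...,0],c[...,1],c[...,2]
wt=np.clip(rr-1.6*g,0,60)*(rr>70)
# orange blob: restrict
yy,xx=np.mgrid[290:335,205:250]; m=(abs(xx-225)<9)&(abs(yy-314)<9); wt=wt*m
cen=((wt*xx).sum()/wt.sum(),(wt*yy).sum()/wt.sum())
o2=r.get_obs()
json.dump(dict(yaw=yaw(o),yaw2=yaw(o2),mz=o['moment'][2],mz2=o2['moment'][2],f=list(o['force']),c=cen,w=wt.sum()),open(f'log/{k:03d}.json','w')) if 0 else open('log.txt','a').write(f"{np.degrees(yaw(o)):.3f} {np.degrees(yaw(o2)):.3f} {o['moment'][2]:.4f} {cen[0]:.3f} {cen[1]:.3f} {wt.sum():.0f}\n")
print('orange',np.round(cen,3),round(wt.sum()),'yaw2',np.degrees(yaw(o2)),'mz2',o2['moment'][2])
if len(sys.argv)>1: cv2.imwrite('pics/'+sys.argv[1],cv2.resize(np.hstack([c,np.repeat(wt[...,None]*4,3,2)]).clip(0,255).astype(np.uint8),None,fx=8,fy=8,interpolation=cv2.INTER_NEAREST))
E
python3 meas.py m0.png
```

```text
t 4.675 p [ 0.5052 -0.1343  0.1055] yaw 165.77 F [-0.92 -0.46  2.15] M [ 0.045  0.131 -0.006] gap 0.152 q [-0.384  0.199 -0.41   0.962  0.    -0.135]
orange [225.505 314.958] 1864 yaw2 165.7700863437224 mz2 0.05343887636796847
```

View pics/m0.png

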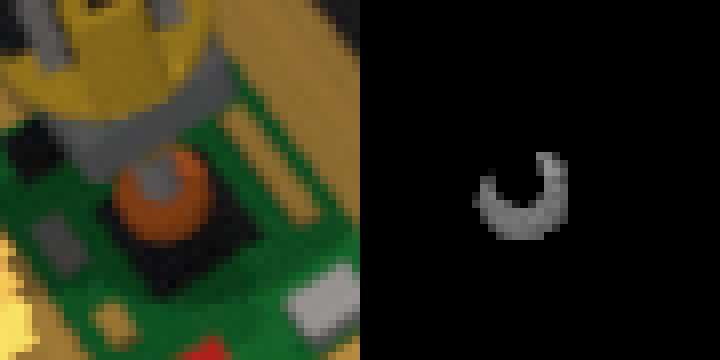

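The pad shows as a clean orange ring at about (225,315). Starting to turn.

Request:
apply_moves(
  steps=[
    [[0, 0, 0, 0, 0, 0.02, 0], [0, 0, 0, 0, 0, 0.04, 0]],
  ],
)

```text
t: 5.12
position: [0.5051, -0.1344, 0.1055]
tool_rot: [0.49, 3.103, -0.0]
force: [-1.2, -1.4, 2.0]
finger_gap: 0.152
```

```bash
python3 meas.py
```

```text
t 5.125 p [ 0.5051 -0.1344  0.1055] yaw 162.06 F [-1.16 -1.45  1.99] M [-0.121  0.179  0.089] gap 0.152 q [-0.384  0.199 -0.41   0.962 -0.    -0.07 ]
orange [225.694 315.031] 1900 yaw2 162.12932817937215 mz2 -0.11410609463537555
```

Request:
apply_moves(
  steps=[
    [[0, 0, 0, 0, 0, 0.02, 0], [0, 0, 0, 0, 0, 0.04, 0]],
  ],
)

```text
t: 5.58
position: [0.5051, -0.1345, 0.1055]
tool_rot: [0.588, 3.086, -0.001]
force: [-1.1, -1.3, 1.5]
finger_gap: 0.154
```

```bash
python3 meas.py
```

```text
t 5.575 p [ 0.5051 -0.1345  0.1055] yaw 158.42 F [-1.1  -1.35  1.55] M [-0.194  0.198  0.112] gap 0.154 q [-0.384  0.199 -0.41   0.962 -0.    -0.007]
orange [225.818 315.216] 1950 yaw2 158.4949721274804 mz2 -0.09290113923770775
```

Request:
apply_moves(
  steps=[
    [[0, 0, 0, 0, 0, 0.02, 0], [0, 0, 0, 0, 0, 0.04, 0]],
  ],
)

```text
t: 6.02
position: [0.505, -0.1346, 0.1055]
tool_rot: [0.686, 3.066, -0.001]
force: [-1.5, -1.8, 2.4]
finger_gap: 0.154
```

```bash
python3 meas.py
```

```text
t 6.025 p [ 0.505  -0.1346  0.1055] yaw 154.79 F [-1.48 -1.82  2.41] M [-0.332  0.337  0.12 ] gap 0.154 q [-0.384  0.199 -0.41   0.962 -0.001  0.056]
orange [225.833 315.442] 1935 yaw2 154.8607847313839 mz2 -0.14416653785001798
```

Request:
apply_moves(
  steps=[
    [[0, 0, 0, 0, 0, 0.02, 0], [0, 0, 0, 0, 0, 0.04, 0]],
  ],
)

```text
t: 6.48
position: [0.505, -0.1347, 0.1055]
tool_rot: [0.783, 3.042, -0.002]
force: [-2.3, -1.9, 2.6]
finger_gap: 0.153
```

```bash
python3 meas.py
```

```text
t 6.475 p [ 0.505  -0.1347  0.1055] yaw 151.15 F [-2.34 -1.89  2.64] M [-0.405  0.313  0.166] gap 0.153 q [-0.384  0.199 -0.41   0.962 -0.001  0.12 ]
orange [225.959 315.648] 1921 yaw2 151.22435987870276 mz2 -0.12172239145295662
```

Request:
apply_moves(
  steps=[
    [[0, 0, 0, 0, 0, 0.02, 0], [0, 0, 0, 0, 0, 0.04, 0]],
  ],
)

```text
t: 6.92
position: [0.5049, -0.1349, 0.1055]
tool_rot: [0.879, 3.016, -0.002]
force: [-1.5, -2.0, 1.5]
finger_gap: 0.153
```

```bash
python3 meas.py
```

```text
t 6.925 p [ 0.5049 -0.1349  0.1055] yaw 147.52 F [-1.54 -2.03  1.49] M [-0.469  0.354  0.13 ] gap 0.153 q [-0.384  0.199 -0.41   0.962 -0.001  0.183]
orange [226.034 315.836] 1920 yaw2 147.59174799894015 mz2 -0.14814961293728363
```

Request:
apply_moves(
  steps=[
    [[0, 0, 0, 0, 0, 0.02, 0], [0, 0, 0, 0, 0, 0.04, 0]],
  ],
)

```text
t: 7.38
position: [0.5049, -0.135, 0.1055]
tool_rot: [0.974, 2.987, -0.002]
force: [-1.5, -2.5, 2.1]
finger_gap: 0.153
```

```bash
python3 meas.py m6.png
```

```text
t 7.375 p [ 0.5049 -0.135   0.1055] yaw 143.88 F [-1.51 -2.53  2.11] M [-0.535  0.408  0.111] gap 0.153 q [-0.384  0.198 -0.41   0.962 -0.001  0.246]
orange [225.967 315.976] 1933 yaw2 143.95500754315907 mz2 -0.1489195310973591
```

View pics/m6.png

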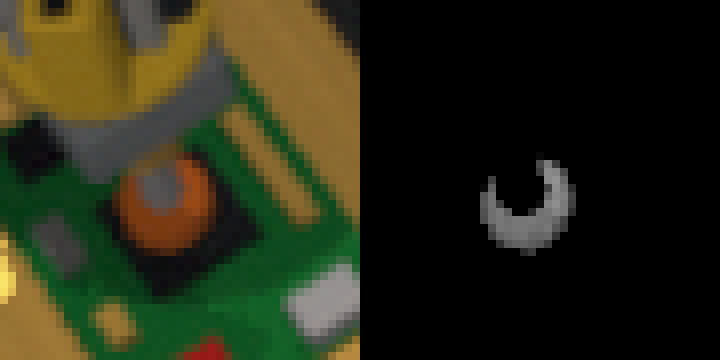

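Request:
apply_moves(
  steps=[
    [[0, 0, 0, 0, 0, 0.02, 0], [0, 0, 0, 0, 0, 0.04, 0]],
  ],
)

```text
t: 7.82
position: [0.5048, -0.135, 0.1055]
tool_rot: [1.068, 2.954, -0.003]
force: [-3.1, -2.7, 2.3]
finger_gap: 0.153
```

```bash
python3 meas.py
```

```text
t 7.825 p [ 0.5048 -0.135   0.1055] yaw 140.25 F [-3.1  -2.68  2.35] M [-0.647  0.442  0.126] gap 0.153 q [-0.384  0.198 -0.41   0.962 -0.002  0.31 ]
orange [226.074 316.159] 1920 yaw2 140.32086121489561 mz2 -0.1816366632211187
```

Request:
apply_moves(
  steps=[
    [[0, 0, 0, 0, 0, 0.02, 0], [0, 0, 0, 0, 0, 0.04, 0]],
  ],
)

```text
t: 8.28
position: [0.5047, -0.1352, 0.1055]
tool_rot: [-1.161, -2.919, 0.003]
force: [-2.8, -3.6, 3.8]
finger_gap: 0.151
```

```bash
python3 meas.py
```

```text
t 8.275 p [ 0.5047 -0.1352  0.1055] yaw 136.61 F [-2.76 -3.62  3.83] M [-0.686  0.524  0.071] gap 0.151 q [-0.384  0.199 -0.41   0.962 -0.002  0.373]
orange [226.124 316.398] 2010 yaw2 136.68229223496573 mz2 -0.11283448477619744
```

Request:
apply_moves(
  steps=[
    [[0, 0, 0, 0, 0, 0.02, 0], [0, 0, 0, 0, 0, 0.04, 0]],
  ],
)

```text
t: 8.72
position: [0.5046, -0.1353, 0.1054]
tool_rot: [-1.253, -2.881, 0.004]
force: [-3.6, -3.4, 3.4]
finger_gap: 0.154
```

```bash
python3 meas.py
```

```text
t 8.725 p [ 0.5046 -0.1353  0.1054] yaw 132.97 F [-3.57 -3.42  3.43] M [-0.771  0.64   0.108] gap 0.154 q [-0.384  0.198 -0.41   0.962 -0.002  0.436]
orange [226.183 316.498] 2054 yaw2 133.0449463323997 mz2 -0.0655549883427054
```

Request:
apply_moves(
  steps=[
    [[0, 0, 0, 0, 0, 0.02, 0], [0, 0, 0, 0, 0, 0.04, 0]],
  ],
)

```text
t: 9.18
position: [0.5044, -0.1353, 0.1054]
tool_rot: [-1.344, -2.839, 0.004]
force: [-3.8, -5.3, 3.0]
finger_gap: 0.157
```

```bash
python3 meas.py
```

```text
t 9.175 p [ 0.5044 -0.1353  0.1054] yaw 129.35 F [-3.75 -5.31  2.99] M [-0.815  0.697  0.158] gap 0.157 q [-0.385  0.198 -0.41   0.963 -0.002  0.5  ]
orange [226.161 316.518] 2049 yaw2 129.36549956148028 mz2 -0.0663125214711259
```

Request:
apply_moves(
  steps=[
    [[0, 0, 0, 0, 0, 0.02, 0], [0, 0, 0, 0, 0, 0.04, 0]],
  ],
)

```text
t: 9.62
position: [0.5044, -0.1354, 0.1054]
tool_rot: [-1.434, -2.795, 0.004]
force: [-3.1, -3.9, 2.5]
finger_gap: 0.154
```

```bash
python3 meas.py m11.png; cat log.txt
```

```text
t 9.625 p [ 0.5044 -0.1354  0.1054] yaw 125.66 F [-3.11 -3.91  2.46] M [-0.826  0.703  0.154] gap 0.154 q [-0.385  0.198 -0.41   0.963 -0.003  0.564]
orange [226.212 316.486] 2057 yaw2 125.68237552093534 mz2 -0.07438571164445036
165.768 165.770 -0.0057 225.505 314.958 1864
162.056 162.129 0.0894 225.694 315.031 1900
158.420 158.495 0.1122 225.818 315.216 1950
154.786 154.861 0.1198 225.833 315.442 1935
151.152 151.224 0.1660 225.959 315.648 1921
147.515 147.592 0.1298 226.034 315.836 1920
143.878 143.955 0.1113 225.967 315.976 1933
140.248 140.321 0.1261 226.074 316.159 1920
136.608 136.682 0.0713 226.124 316.398 2010
132.975 133.045 0.1084 226.183 316.498 2054
129.346 129.365 0.1582 226.161 316.518 2049
125.661 125.682 0.1538 226.212 316.486 2057
```

View pics/m11.png

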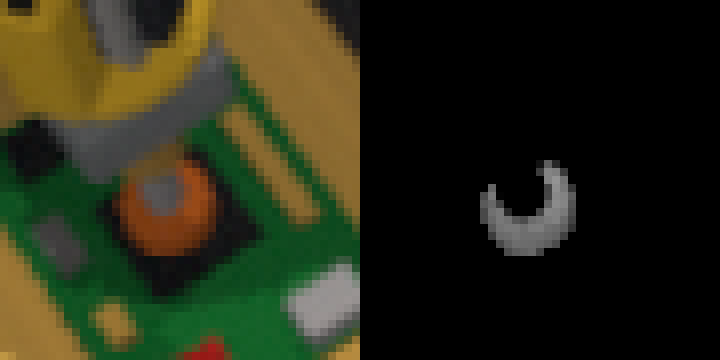

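The pad's image stopped moving at about yaw 133–135°, so it touched there. I'll keep going (touch + 45° is roughly 89°), collecting a few more plateau points.

Request:
apply_moves(
  steps=[
    [[0, 0, 0, 0, 0, 0.025, 0], [0, 0, 0, 0, 0, 0.05, 0], [0, 0, 0, 0, 0, 0.07, 0]],
  ],
)

```text
t: 10.2
position: [0.5042, -0.1356, 0.1055]
tool_rot: [-1.588, -2.711, 0.005]
force: [-3.9, -3.9, 2.4]
finger_gap: 0.154
```

```bash
python3 meas.py
```

```text
t 10.2 p [ 0.5042 -0.1356  0.1055] yaw 119.28 F [-3.89 -3.86  2.39] M [-0.898  0.768  0.174] gap 0.154 q [-0.385  0.198 -0.41   0.963 -0.003  0.675]
orange [226.154 316.581] 2022 yaw2 119.30247886525872 mz2 -0.0010640760016821793
```

Request:
apply_moves(
  steps=[
    [[0, 0, 0, 0, 0, 0.025, 0], [0, 0, 0, 0, 0, 0.05, 0], [0, 0, 0, 0, 0, 0.07, 0]],
  ],
)

```text
t: 10.78
position: [0.504, -0.1357, 0.1055]
tool_rot: [-1.736, -2.618, 0.006]
force: [-3.7, -4.2, 2.9]
finger_gap: 0.153
```

```bash
python3 meas.py
```

```text
t 10.775 p [ 0.504  -0.1357  0.1055] yaw 112.9 F [-3.71 -4.23  2.89] M [-0.851  0.774  0.164] gap 0.153 q [-0.385  0.198 -0.41   0.963 -0.004  0.786]
orange [226.217 316.586] 2045 yaw2 112.91526361691521 mz2 -0.030673228295732206
```

Request:
apply_moves(
  steps=[
    [[0, 0, 0, 0, 0, 0.025, 0], [0, 0, 0, 0, 0, 0.05, 0], [0, 0, 0, 0, 0, 0.07, 0]],
  ],
)

```text
t: 11.35
position: [0.5037, -0.1357, 0.1054]
tool_rot: [-1.879, -2.517, 0.007]
force: [-3.7, -3.4, 3.0]
finger_gap: 0.158
```

```bash
python3 meas.py m14.png
cat > fit.py <<'E'
import numpy as np,cv2,glob
from scipy.optimize import least_squares
L=np.loadtxt('log.txt');Y=L[:,1]
fs=sorted(glob.glob('log/*.npy'));I=[np.load(f) for f in fs]
# sub-pixel shift of lower pad edge: orange-ness column-wise profile
rng=[]
def feat(c):
    w=np.clip(c[...,2]-1.6*c[...,1],0,60)[:,16:26]  # cols 221..231
    # lower edge: rows 24..36 ; integrate normalised
    o=w[20:36].sum()/ (np.median(w[24:27])*10)
    return o
E_=np.array([feat(c) for c in I])
def fit(v,lo=1):
    y=Y[lo:];v=v[lo:]
    g=lambda p:p[0]+p[1]*np.maximum(p[2]-y,0)*-1
    # plateau at y<p2 ; value p0 - p1*(y-p2) for y>p2
    g=lambda p:p[0]-p[1]*np.maximum(y-p[2],0)
    s=least_squares(lambda p:g(p)-v,[v[-1],.05,134]);J=s.jac;sg=np.sqrt(2*s.cost/(len(y)-3))
    return s.x,sg,np.sqrt(np.diag(np.linalg.inv(J.T@J)))*sg
for n,v in(('cen',L[:,4]),('edge',E_)):
    print(n,np.round(v,2));
    for lo in(0,1,2):print([np.round(q,3) for q in fit(v,lo)])
print(np.round(Y-L[:,0],3),np.round(Y,2))
E
python3 fit.py
```

```text
t 11.35 p [ 0.5037 -0.1357  0.1054] yaw 106.52 F [-3.72 -3.41  2.95] M [-0.815  0.698  0.187] gap 0.158 q [-0.385  0.198 -0.41   0.964 -0.004  0.898]
orange [226.185 316.69 ] 2007 yaw2 106.54007367978426 mz2 -0.01848866959153655
cen [314.96 315.03 315.22 315.44 315.65 315.84 315.98 316.16 316.4  316.5
 316.52 316.49 316.58 316.59 316.69]
[array([3.16572e+02, 5.00000e-02, 1.32253e+02]), np.float64(0.056), array([0.025, 0.002, 0.847])]
[array([3.16560e+02, 5.30000e-02, 1.33325e+02]), np.float64(0.055), array([0.022, 0.002, 0.911])]
[array([3.16560e+02, 5.20000e-02, 1.33225e+02]), np.float64(0.058), array([0.023, 0.003, 1.028])]
edge [ 6.27  6.36  6.35  7.04  7.53  9.43  9.36 16.64 16.23 14.19 13.77 14.28
 14.1  14.02 13.73]
[array([ 14.237,   0.338, 136.682]), np.float64(1.668), array([0.643, 0.07 , 4.332])]
[array([ 14.332,   0.386, 137.291]), np.float64(1.598), array([0.604, 0.083, 3.731])]
[array([ 14.332,   0.474, 138.984]), np.float64(1.526), array([0.577, 0.1  , 2.843])]
[0.002 0.073 0.075 0.075 0.072 0.077 0.077 0.073 0.074 0.07  0.019 0.021
 0.026 0.016 0.021] [165.77 162.13 158.5  154.86 151.22 147.59 143.96 140.32 136.68 133.04
 129.36 125.68 119.3  112.92 106.54]
```

View pics/m14.png

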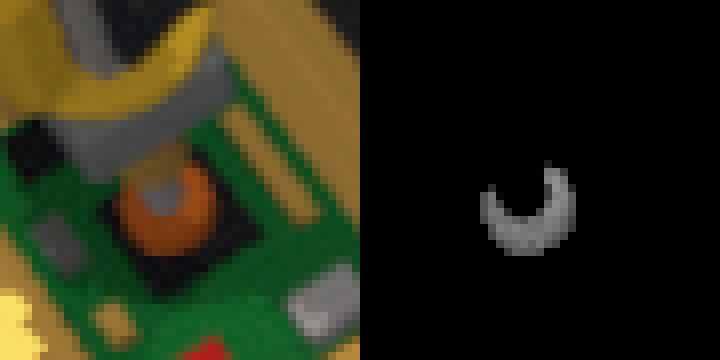

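```bash
cat >> fit.py <<'E'
print('---')
def low(c):
    v=[]
    R_=cv2.GaussianBlur(c[...,2],(0,0),.6)
    for x in range(17,25):
        p=R_[:,x]; hi=p[24:28].max(); seg=p[25:37]; lo=seg.min(); h=(hi+lo)/2
        i=25+np.argmax(seg<h); v.append(i-1+(p[i-1]-h)/(p[i-1]-p[i]))
    return np.array(v)
V=np.array([low(c) for c in I]); v=V.mean(1); print(np.round(v,2))
for lo in(0,1,2,3):print([np.round(q,3) for q in fit(v,lo)])
# ECC
ref=I[10][...,2].astype(np.float32)
mask=np.zeros(ref.shape,np.uint8);mask[23:34,14:28]=1
S=[]
for c in I:
    W=np.eye(2,3,dtype=np.float32)
    cc,W=cv2.findTransformECC(ref,c[...,2].astype(np.float32),W,cv2.MOTION_TRANSLATION,(3,200,1e-6),mask,3)
    S.append(W[1,2])
S=np.array(S);print(np.round(S,2))
for lo in(0,1,2,3):print([np.round(q,3) for q in fit(S,lo)])
E
python3 fit.py | sed -n '/---/,$p'
```

```text
---
[29.23 29.46 29.56 29.76 29.93 30.14 30.32 30.54 30.76 30.88 30.87 30.87
 30.87 30.87 30.86]
[array([3.08710e+01, 5.20000e-02, 1.33727e+02]), np.float64(0.026), array([0.011, 0.001, 0.413])]
[array([3.08710e+01, 5.20000e-02, 1.33815e+02]), np.float64(0.027), array([0.011, 0.001, 0.441])]
[array([3.0871e+01, 5.5000e-02, 1.3426e+02]), np.float64(0.013), array([0.005, 0.001, 0.204])]
[array([3.08710e+01, 5.50000e-02, 1.34314e+02]), np.float64(0.013), array([0.005, 0.001, 0.223])]
[-1.65 -1.32 -1.21 -1.01 -0.89 -0.73 -0.46 -0.27 -0.09 -0.    0.   -0.01
 -0.   -0.01 -0.02]
[array([-9.00000e-03,  5.10000e-02,  1.34915e+02]), np.float64(0.041), array([0.017, 0.001, 0.628])]
[array([-9.00000e-03,  5.00000e-02,  1.34561e+02]), np.float64(0.037), array([0.015, 0.002, 0.615])]
[array([-9.00000e-03,  5.20000e-02,  1.34997e+02]), np.float64(0.029), array([0.012, 0.002, 0.478])]
[array([-9.00000e-03,  5.30000e-02,  1.35149e+02]), np.float64(0.029), array([0.012, 0.002, 0.5  ])]
```

The lower edge of the pad gives a clean kink at yaw 134.3° (±0.4; the second method, image registration, gives 134.6–135.1). The target is therefore about 89.3°, which is 17.2° more.

Request:
apply_moves(
  steps=[
    [[0, 0, 0, 0, 0, 0.045, 0], [0, 0, 0, 0, 0, 0.09, 0], [0, 0, 0, 0, 0, 0.135, 0], [0, 0, 0, 0, 0, 0.175, 0], [0, 0, 0, 0, 0, 0.19, 0]],
  ],
)

```text
t: 12.18
position: [0.5031, -0.1358, 0.1055]
tool_rot: [-2.234, -2.208, 0.008]
force: [-5.1, -4.3, 2.6]
finger_gap: 0.156
```

```bash
python3 meas.py m15.png
python3 - <<'E'
from h import *
s=cam('scene');w=cam('wrist')
b=s['img'][215:365,155:275]
cv2.imwrite('pics/z4.png',np.hstack([cv2.resize(b,(384,480),interpolation=cv2.INTER_CUBIC),cv2.copyMakeBorder(cv2.resize(w['img'],(416,312)),0,168,0,0,cv2.BORDER_CONSTANT)]))
E
python3 fit.py | sed -n '/---/,$p'
```

```text
t 12.175 p [ 0.5031 -0.1358  0.1055] yaw 89.35 F [-5.06 -4.33  2.56] M [-0.798  0.882  0.191] gap 0.156 q [-0.385  0.198 -0.411  0.965 -0.005  1.197]
orange [226.182 316.74 ] 1939 yaw2 89.36829159313358 mz2 0.029251118206169782
---
[29.23 29.46 29.56 29.76 29.93 30.14 30.32 30.54 30.76 30.88 30.87 30.87
 30.87 30.87 30.86 30.86]
[array([3.08690e+01, 5.20000e-02, 1.33753e+02]), np.float64(0.025), array([0.01 , 0.001, 0.391])]
[array([3.0869e+01, 5.2000e-02, 1.3384e+02]), np.float64(0.026), array([0.01 , 0.001, 0.416])]
[array([3.08690e+01, 5.50000e-02, 1.34285e+02]), np.float64(0.012), array([0.005, 0.001, 0.196])]
[array([3.08690e+01, 5.50000e-02, 1.34339e+02]), np.float64(0.013), array([0.005, 0.001, 0.213])]
[-1.65 -1.32 -1.21 -1.01 -0.89 -0.73 -0.46 -0.27 -0.09 -0.    0.   -0.01
 -0.   -0.01 -0.02 -0.02]
[array([-1.00000e-02,  5.10000e-02,  1.34949e+02]), np.float64(0.04), array([0.015, 0.001, 0.592])]
[array([-1.00000e-02,  5.00000e-02,  1.34596e+02]), np.float64(0.035), array([0.013, 0.002, 0.58 ])]
[array([-1.00000e-02,  5.20000e-02,  1.35031e+02]), np.float64(0.028), array([0.011, 0.001, 0.451])]
[array([-1.00000e-02,  5.30000e-02,  1.35182e+02]), np.float64(0.028), array([0.011, 0.002, 0.47 ])]
```

View pics/z4.png

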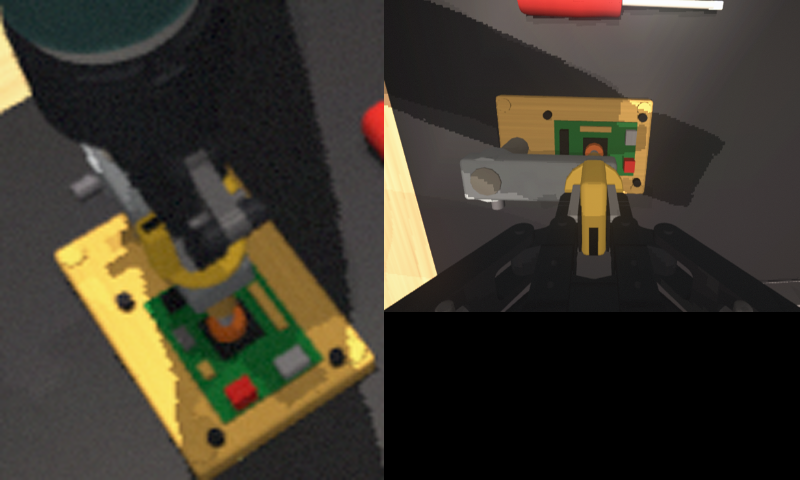

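Yaw is 89.4°, which is 45° past the touch, and the bar is still square in the jaws. I'll release and rise straight up.

Request:
apply_moves(
  steps=[
    [[0, 0, 0, 0, 0, 0, 0.4], [0, 0, 0, 0, 0, 0, 0.8], [0, 0, 0, 0, 0, 0, 0.8], [0, 0, 0, 0, 0, 0, 0.8], [0, 0, 0, 0, 0, 0, 0.8]],
  ],
)

```text
t: 13.1
position: [0.5032, -0.1357, 0.1054]
tool_rot: [-2.233, -2.209, 0.008]
force: [0.1, -0.4, 0.6]
finger_gap: 0.802
```

```bash
python3 -c "
from h import *
st();w=cam('wrist','w5.png')"
```

```text
t 13.1 p [ 0.5032 -0.1357  0.1054] yaw 89.37 F [ 0.09 -0.4   0.65] M [-0.023 -0.003  0.022] gap 0.802 q [-0.385  0.198 -0.411  0.965 -0.004  1.197]
```

View pics/w5.png

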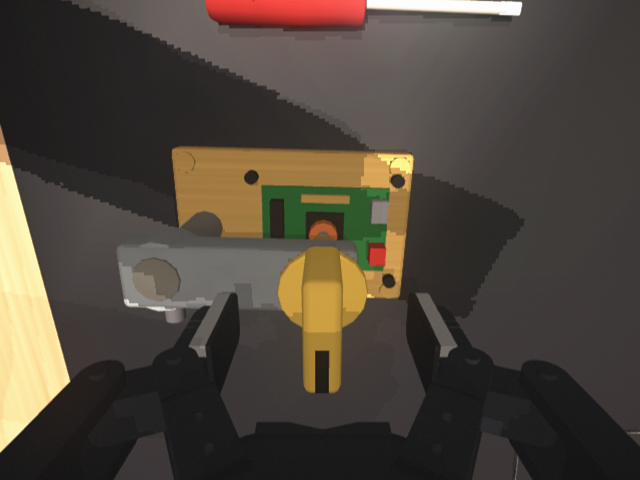

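The jaws are clear of the bar at (322,320), and it has stayed upright in the picture, so it didn't spring back. Rising, then moving aside for a top-view check.

Request:
apply_moves(
  steps=[
    [[0, 0, -0.12, 0, 0, 0, 0.8], [0, 0, -0.28, 0, 0, 0, 0.8], [0, 0, -0.44, 0, 0, 0, 0.8], [0, 0, -0.5, 0, 0, 0, 0.8]],
  ],
)

```text
t: 13.65
position: [0.5055, -0.1359, 0.2589]
tool_rot: [2.23, 2.206, -0.004]
force: [0.6, 0.5, -0.2]
finger_gap: 0.798
```

Request:
apply_moves(
  steps=[
    [[0, 0.2, 0, 0, 0, 0, 0.8], [0, 0.4, 0, 0, 0, 0, 0.8], [0, 0, 0, 0, 0, 0, 0.8]],
  ],
)

```text
t: 14.02
position: [0.5718, -0.1388, 0.2482]
tool_rot: [-2.228, -2.208, 0.01]
force: [-2.6, 0.4, 1.6]
finger_gap: 0.799
```

```bash
python3 -c "
from h import *
M=R.from_rotvec(r.get_obs()['tool_rot']).as_matrix();print(np.round(M,2));st();cam('top','t6.png')"
```

```text
[[ 0.01  1.   -0.01]
 [ 1.   -0.01 -0.  ]
 [-0.   -0.01 -1.  ]]
t 14.025 p [ 0.5718 -0.1388  0.2482] yaw 89.49 F [-2.62  0.43  1.64] M [0.028 0.196 0.011] gap 0.799 q [-0.346  0.208 -0.078  1.292 -0.004  1.234]
```

View pics/t6.png

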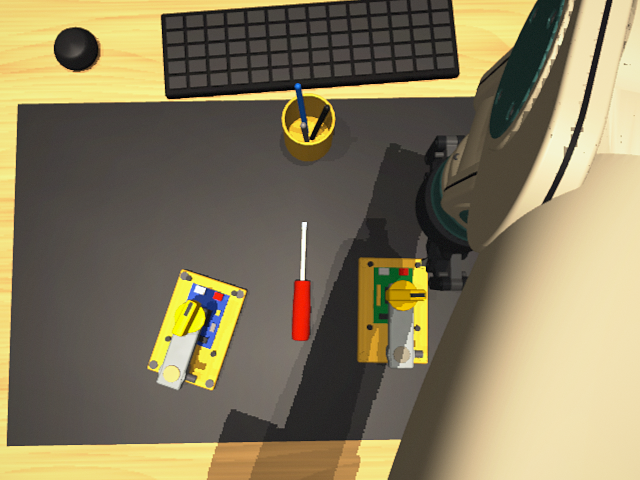

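The top view shows the green knob at (405,295), its bar now pointing right with the stripe at the right end. I'll check the bar angle, the pad and the blue clamp.

```bash
python3 - <<'E'
from ov import *
o=st()
t=cam('top');s=cam('scene')
old=cv2.imread('pics/top0.png')
P=[.503,-.1335,.1185]
a=ov(t,P,np.radians(-14.2-76.4),(380,265,435,320),7)
b=ov(s,P,np.radians(-90.6),(190,255,255,335),6)
cv2.imwrite('pics/ov6.png',np.hstack([cv2.copyMakeBorder(a,0,480-a.shape[0],0,0,cv2.BORDER_CONSTANT),b]))
# stripe direction
hsv=cv2.cvtColor(t['img'],cv2.COLOR_BGR2HSV)[285:307,408:430]
g=cv2.cvtColor(old[265:395,145:250],cv2.COLOR_BGR2GRAY).astype(int);h=cv2.cvtColor(t['img'][265:395,145:250],cv2.COLOR_BGR2GRAY).astype(int)
print('blue diff',abs(g-h).mean(),np.percentile(abs(g-h),99.5))
print([(x['confidence'],np.round(x['centre'],4)) for x in r.tip_of('top','blue_mark')])
E
```

```text
t 14.075 p [ 0.5537 -0.1345  0.2474] yaw 89.4 F [-11.76   3.5   -4.29] M [0.282 0.796 0.006] gap 0.803 q [-0.348  0.189 -0.104  1.304 -0.006  1.233]
blue diff 0.843003663003663 4.0
[(0.76, array([0.4986, 0.1359, 0.1362]))]
```

View pics/ov6.png

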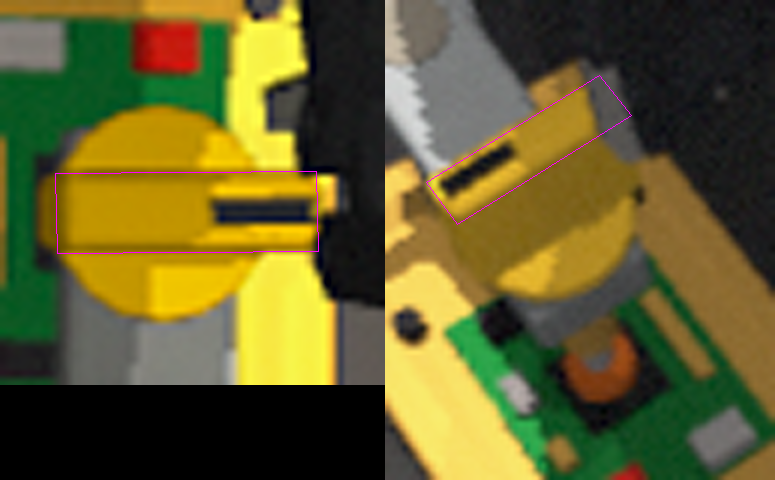

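The bar lies along the expected direction, the pad is seated on the chip and the blue clamp is unchanged. I'll let the arm settle, then hand in.

Request:
apply_moves(
  steps=[
    [[0, 0, -0.1, 0, 0, 0, 0.8], [0, 0, -0.1, 0, 0, 0, 0.8], [0, 0, -0.1, 0, 0, 0, 0.8], [0, 0, -0.1, 0, 0, 0, 0.8]],
  ],
)

```text
t: 14.72
position: [0.5608, -0.1357, 0.2856]
tool_rot: [-2.234, -2.208, 0.008]
force: [-0.0, -0.2, -0.1]
finger_gap: 0.794
```

```bash
python3 -c "
from h import *
st();print(r.close_job())"
```

```text
t 14.725 p [ 0.5608 -0.1357  0.2856] yaw 89.35 F [-0.03 -0.23 -0.14] M [-0.002 -0.036 -0.026] gap 0.794 q [-0.347  0.17  -0.046  1.357 -0.004  1.235]
the job is handed in; nothing more can be done
None
```

The green board is clamped, and I handed the job in at 14.7 s. I turned its knob clockwise 76.4° in one grasp, let go, and moved the arm clear.

- **Touch point:** in the scene camera the pad stopped moving after about 31.5° of turn (tool yaw 134.3°, ±0.4°). A second way of fitting the same pictures put it up to 0.9° earlier, so the two differ slightly.
- **Extra turn:** I stopped at yaw 89.4°, which is 45° past the touch. By the second fit it would be up to 46°.
- **After letting go:** the bar showed no visible spring-back in the wrist view. In the top view it still lay at the expected angle, with the pad on the chip.
- **Blue clamp:** it looks the same in the top view before and after.
- **At hand-in:** the arm was at rest above the stand, touching nothing, with wrist force near zero. The highest wrist force I read was about 13 N, from the arm's own swing while moving aside.

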